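Push the vial carriers home and lock the rail

TASK

Push the row of vial carriers along the rail as one train, without letting the row come apart, until the first is against the red end stop and no gaps are left. Then push the orange keeper fully shut behind the last carrier. Use only the fingertips or the outside of the fingers: do not pinch, lift or tip the carriers or press hard on them, and leave the beaker, stopper and dropper bottle where they are.

Things in the scene. Friction and masses are not known exactly. Their poses are not given: they have to be found in the camera images.
- rail: Fixed aluminium loading rail on the bench. Origin at bench height on the channel's centre line; x runs along the channel to the red end stop, y across, z up. Channel floor 6 mm above the bench, 46.5 mm wide; side walls 5 mm thick, tops 18 mm above the bench. Open at the far-from-stop end, x = -170 mm; stop face at x = +150 mm. Pushed home, the row of four fills x = -10 to +150 mm.
- stop (a point): Centre of the red end stop's face that the first carrier has to meet, 21 mm above the bench. The stop is 40 mm high; behind it stands the white reader head, 56 mm long, 84 mm wide, 74 mm high, fixed to the rail.
- keeper (a joint): Angle (rad) of the orange keeper bar, turning level about an upright pivot on the rail's -y side. 0: parallel to the rail, pointing away from the stop; negative (to -0.6): splayed outwards; pi/2: fully shut at its own stop, straight across the channel, 3 mm behind the home row. Clockwise from above is positive. Stays where left; about 0.6 N near the tip moves it. A carrier in its way blocks it.
- keeper_pivot (a point): On the keeper's pivot axis, 24 mm above the bench; at x = -19, y = -38 mm in the rail's frame. The bar is 12 mm wide, reaches 60 mm from this axis, and lies 18 to 30 mm above the bench, so that it passes over the channel walls.
- keeper_tip (a point): In the middle of the keeper bar near its free end, 54 mm from the pivot, 24 mm above the bench. A black pin 10 mm thick stands on the bar here, up to 50 mm above the bench.
- carrier_blue: Loose grey vial carrier with the blue-capped vial, a block 40 mm long (x, along the rail), 44 mm wide and 28 mm high; the vial (20 mm thick, fixed in the block) brings it to 50 mm. About 70 g. Origin in the centre of the underside, axes as the rail's. The four stand in the channel in one touching row, in any order.
- carrier_red: Loose grey vial carrier with the red-capped vial, a block 40 mm long (x, along the rail), 44 mm wide and 28 mm high; the vial (20 mm thick, fixed in the block) brings it to 50 mm. About 70 g. Origin in the centre of the underside, axes as the rail's. The four stand in the channel in one touching row, in any order.
- carrier_yellow: Loose grey vial carrier with the yellow-capped vial, a block 40 mm long (x, along the rail), 44 mm wide and 28 mm high; the vial (20 mm thick, fixed in the block) brings it to 50 mm. About 70 g. Origin in the centre of the underside, axes as the rail's. The four stand in the channel in one touching row, in any order.
- carrier_green: Loose grey vial carrier with the green-capped vial, a block 40 mm long (x, along the rail), 44 mm wide and 28 mm high; the vial (20 mm thick, fixed in the block) brings it to 50 mm. About 70 g. Origin in the centre of the underside, axes as the rail's. The four stand in the channel in one touching row, in any order.
- beaker: Small loose beaker, 47 mm across, 58 mm high, with pinkish contents, beside the rail on its +y side. Origin in the centre of its underside. To be left alone.
- stopper: Loose brown-red rubber stopper, 33 mm across, 28 mm high, beside the rail on its -y side. Origin in the centre of its underside. To be left alone.
- dropper_bottle: Loose amber dropper bottle with black bulb, 36 mm across, 113 mm high, beside the rail on its +y side. Origin in the centre of its underside. To be left alone.
Things that resemble listed ones, but are neither listed nor needed, are in the scene too. Leave any purple look-alike of the carrier_blue alone.

How it is judged:
By the outcome, as a careful person would: the job done as asked, in the order asked, and still so for the second after the job is handed in, with the robot touching nothing.
It also fails if it takes over 48 s, if anything falls off the work surface, if the arm or the gripper's body presses on something with over 40 N, if the wrist force passes 120 N, or if a joint passes its speed limit or range.

ROBOT

A 6-joint arm with a two-finger parallel gripper is mounted at the origin on a cart in front of the work surface, level with it; the furniture and walls round the work are solid. World frame = base frame: x ahead of the robot, y to its left, z up, the work surface at z = 0. Lengths are in m, angles in degrees, forces in N, time in s.
With the tool pointing down it reaches from about 0.275 to 0.825 m from the base axis. Payload 5.2 kg.
Tool frame: the origin (TCP) lies at the very end of the fingers, on their centre line; the grasp point (between the pads) lies 19 mm behind it; z points along the fingers, y is the line along which they close (so a half turn about z gives the same grasp; the last joint's range is limited). The gripper opens to 93 mm and grips with 3 to 60 N. Pads are 15 mm wide; open, the fingers measure 128 mm over their backs; the gripper's body (75 mm by 188 mm) begins 65 mm behind the grasp point.
Start: joints at [62.865, 14.817, 87.949, -0, 77.235, -11.62], TCP at [0.147, 0.53, 0.219] pointing down, gripper open.
Joint ranges: [-179.93, 179.93], [-52.35, 119.4], [10.71, 147.94], [-69.91, 249.91], [12.55, 155.21], [-178.61, 178.61]. Speed limits (degrees/s): [147.25, 147.25, 180, 180, 180, 180].

INTERFACE

Orientations are given as [roll, pitch, yaw] about the fixed x, y, z axes, in that order (R = Rz(yaw) Ry(pitch) Rx(roll)).
In Python, from cell import * gives the robot as it stands.
- The arm moves only by the shell command python3 -m crank 'ROWS'. ROWS is JSON, one flat list of numbers, 7 for each row, row after row: the shift along the tool's x, y, z in m, then the turn, a rotation vector about the tool's x, y, z in degrees, then the gripper command: -1 is shut, 1 is fully open, values between are in proportion. In form: [dx, dy, dz, rx, ry, rz, jaw, dx, dy, dz, rx, ry, rz, jaw, ...]. A call has 1 to 10 rows; each row is the pose to reach, as a shift and turn from the pose commanded when the call began, along the tool's axes at that moment; what a row does not reach only later rows make up. A row lasts 1/10 s, in which the tool goes at most 50 mm and 8.59 degrees, less where a joint would pass 70% of its speed; a pose out of reach is approached as far as the arm can. A call with a gripper value outside its range is refused whole. The fingers move at their own pace and stop on an object; the grip force is fixed at half the most. Time passes only in rows, so rows that repeat a pose let the fingers close. It gives the time, the measured TCP pose, the force, the opening and the grip force at its end, in the units of the state.
- sense(): the state, without advancing time (a new reading comes with each control period).
- get_image(name): name is "side" or "top"; returns the picture (420x560x3 uint8, red, green, blue); there is no depth.
- camera_model(name): a dict with "K" (3x3 intrinsics, pixels), "dist_coeffs" ([k1, k2, p1, p2, k3] as OpenCV has them; the pictures are not rectified), "pose" (4x4, takes a point from camera to world coordinates). Camera axes: x right, y down, z forward; pixel columns grow to the right and rows downward; lengths in m; the calibration is good to about 2 mm. A picture is of the moment at which its call begins. camera_model takes no time and is no camera call.
- finish_job(): hands the job in; it is judged then, once.
Trained networks look in the newest picture that a camera, given by its name, has taken for a name from the list of things; names that differ only in an ending like _2 or _b are one class to them, and where a whole thing is asked for, a point or a joint stands for the part that bears it (a point fixed in the world has none). Each returns a list of dicts, best first, with "conf" (0 to 1); they miss things now and then, are a little off and sometimes report something else, mostly with a low value. They report only what shows in the picture. A call takes as long as a camera call. They do not tell look-alikes from the thing itself.
- recognise(target, camera): "box" ([left, top, width, height] in pixels, round what is visible of it).
- trace(target, camera): "region" (420x560 bool, what is visible of it) and "box" ([left, top, width, height] in pixels, round what is visible of it).
The state is a dict: "clock": time; "joint_pos": joint angles; "qd": joint speeds; "joint_efforts": joint torques, N m; "position": TCP position; "tcp_rot": TCP orientation; "contact_force": force on the tool from outside, world axes, zero at the start; "ft_torque": the same for the moment, N m; "grip_width": opening from 0.0 (shut) to 1.0 (fully open); "finger_force": force on a finger pad.
Only numpy, scipy, OpenCV 4.12 (cv2) and the standard library are available. Lean on these libraries where they do the work, as an engineer would, in place of code of your own. Each camera call takes 0.05 s, during which the arm holds its last target. There are 200 camera calls.

## Working session

There is one attempt and no reset: what is moved stays moved. The work goes in short steps, Python scripts to look and compute and a shell command to move; the robot and the scene stay as the last step left them, time stands still between calls to the robot, and variables do not carry over. Pictures are saved under pics/ and viewed, at most 10 in all, crops included, and the job is handed in when it is done.

```bash
mkdir -p pics; cat > h.py <<'E'
from cell import *
import numpy as np, cv2
def ray(cam,uv):
    m=camera_model(cam);K=np.array(m["K"]);d=np.array(m["dist_coeffs"]);T=np.array(m["pose"])
    p=cv2.undistortPoints(np.array(uv,float).reshape(-1,1,2),K,d).reshape(-1,2)
    r=np.c_[p,np.ones(len(p))]@T[:3,:3].T
    return T[:3,3],r
def at(cam,uv,z):
    o,r=ray(cam,uv); return o+r*((z-o[2])/r[:,2])[:,None]
def proj(cam,P):
    m=camera_model(cam);T=np.linalg.inv(np.array(m["pose"]))
    return cv2.projectPoints(np.array(P,float).reshape(-1,3),cv2.Rodrigues(T[:3,:3])[0],T[:3,3],np.array(m["K"]),np.array(m["dist_coeffs"]))[0].reshape(-1,2)
def save(cam,name):
    im=np.array(get_image(cam)); cv2.imwrite("pics/"+name,im[:,:,::-1]); return im
E
python3 - <<'E'
from h import *
for c in ("top","side"):
    save(c,c+"0.png"); print(c,np.round(np.array(camera_model(c)["pose"]),3).tolist())
    for t in ["rail","keeper","carrier_blue","carrier_red","carrier_yellow","carrier_green","beaker","stopper","dropper_bottle"]:
        print(t,[(round(d["conf"],2),np.round(d["box"]).tolist()) for d in recognise(t,c)[:3]])
print(sense())
E
```

```text
top [[-0.018, -0.996, 0.084, 0.451], [-1.0, 0.018, 0.008, 0.05], [-0.009, -0.084, -0.996, 0.91], [0.0, 0.0, 0.0, 1.0]]
rail [(0.73, [201.0, 161.0, 193.0, 83.0])]
keeper [(0.74, [314.0, 160.0, 28.0, 27.0]), (0.45, [294.0, 237.0, 23.0, 24.0])]
carrier_blue [(0.95, [348.0, 115.0, 29.0, 28.0]), (0.86, [334.0, 181.0, 23.0, 24.0])]
carrier_red [(0.76, [298.0, 191.0, 20.0, 24.0]), (0.17, [310.0, 187.0, 30.0, 22.0])]
carrier_yellow [(0.93, [312.0, 188.0, 28.0, 24.0])]
carrier_green [(0.72, [273.0, 198.0, 24.0, 18.0])]
beaker [(0.62, [294.0, 235.0, 28.0, 26.0])]
stopper [(0.53, [236.0, 151.0, 13.0, 18.0])]
dropper_bottle [(0.76, [240.0, 260.0, 19.0, 19.0])]
side [[-1.0, -0.012, -0.027, 0.558], [0.02, 0.376, -0.926, 0.848], [0.021, -0.927, -0.375, 0.367], [0.0, 0.0, 0.0, 1.0]]
rail [(0.96, [242.0, 191.0, 96.0, 94.0])]
keeper [(0.73, [242.0, 198.0, 21.0, 21.0])]
carrier_blue []
carrier_red [(0.81, [268.0, 201.0, 17.0, 22.0])]
carrier_yellow [(0.66, [261.0, 196.0, 22.0, 22.0]), (0.6, [244.0, 191.0, 98.0, 91.0]), (0.19, [242.0, 197.0, 20.0, 21.0])]
carrier_green [(0.69, [243.0, 198.0, 21.0, 20.0]
[... 277 characters left out ...]
0, 66.0])]
{'clock': 1.0, 'joint_pos': array([ 6.28641802e+01,  1.48148068e+01,  8.79493562e+01,  1.48387706e-04,
        7.72370190e+01, -1.16194830e+01]), 'qd': array([-0.07481524,  0.11726674, -0.01843142, -0.0068793 ,  0.00141343,
        0.10785048]), 'joint_efforts': array([ 7.23874036e-04, -4.37214017e+01, -2.84307200e+01,  7.20863650e-02,
        3.10549058e-02, -2.79033014e-05]), 'position': array([0.14710186, 0.52995011, 0.21866808]), 'tcp_rot': array([-1.79998871e+02, -3.79818026e-04,  1.64483630e+02]), 'contact_force': array([ 0.42569984, -0.69651051,  0.25791728]), 'ft_torque': array([ 0.02186355,  0.00545253, -0.04061824]), 'finger_force': 0.0, 'grip_width': 1.0005452896249467}
```

View pics/top0.png

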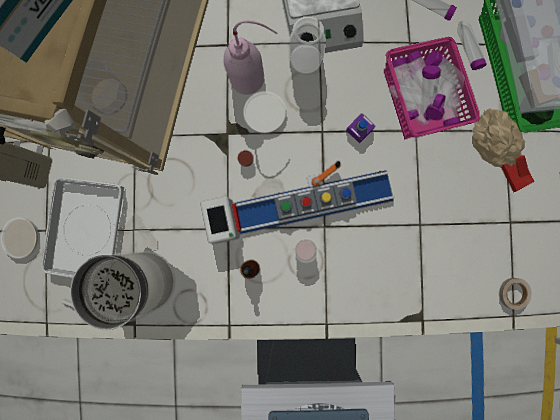

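View pics/side0.png

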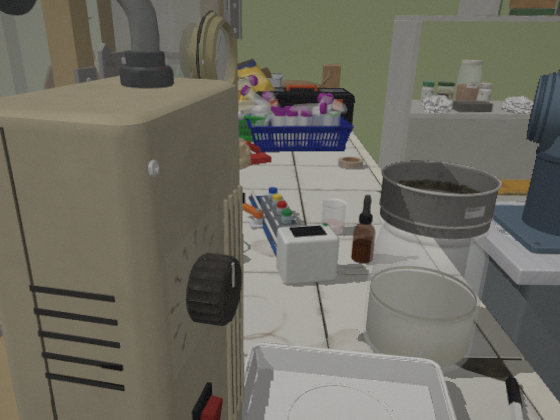

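The top view shows the rail from its open end at (390,185) to the red stop at (237,217), with the row green, red, yellow, blue from the stop outwards. The keeper is at (314,183)–(338,164), splayed outwards. There are two candidates for carrier_blue: (346,193) in the channel and (361,127) loose on the bench. The one in the channel fits the description, because the other has a purple body. I'll enlarge to confirm.

```bash
python3 - <<'E'
from h import *
im=cv2.imread("pics/top0.png")[110:260,198:398]
cv2.imwrite("pics/crop0.png",cv2.resize(im,(800,600),interpolation=cv2.INTER_CUBIC))
for t in ["rail","keeper"]:
    for d in trace(t,"top")[:1]:
        ys,xs=np.nonzero(d["region"]);print(t,cv2.minAreaRect(np.c_[xs,ys].astype(np.float32)))
E
```

```text
rail ((295.6802062988281, 198.40484619140625), (51.006256103515625, 190.17291259765625), 76.20618438720703)
keeper ((326.03277587890625, 173.13931274414062), (6.657918453216553, 32.64940643310547), 50.19443130493164)
```

View pics/crop0.png

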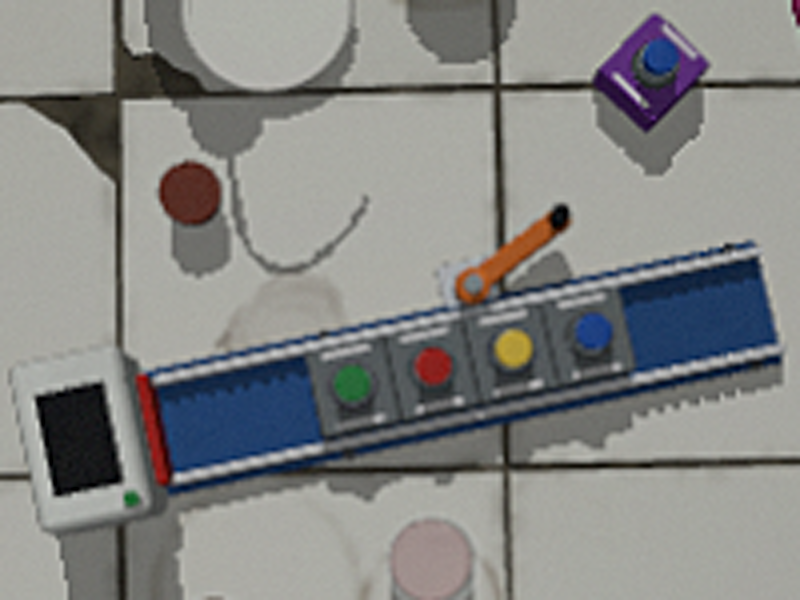

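The crop confirms it: the blue carrier in the channel at crop (593,332) is grey, and the loose one at (655,65) is purple and stays alone. The row spans crop x 308–632, the pivot is at (472,285), the pin top at (560,215) and the stop face at about (160,430).

```bash
cat >> h.py <<'E'
def crop(c): return (np.array(c,float)+.5)/4-.5+[198,110]
E
python3 - <<'E'
from h import *
w=at("top",crop([[150,378],[755,248],[170,480],[780,350]]),.018)
print(np.round(w,4).tolist())
d=(w[1]-w[0])+(w[3]-w[2]); d=-d[:2]/np.linalg.norm(d[:2]); yaw=np.degrees(np.arctan2(d[1],d[0])); n=np.array([-d[1],d[0]])
print("yaw",yaw,"wall spacing (51.5)",(w[2]-w[0])[:2]@n,(w[3]-w[1])[:2]@n)
mid=(w[:,:2].mean(0)); end=(w[1,:2]+w[3,:2])/2
o1=end+.17*d
piv=at("top",crop([[472,285]]),.032)[0,:2]; o2=piv+.019*d+.038*n
o1=mid+d*((o1-mid)@d)+n*0
print("origin from end",o1,"pivot",o2, "from stop", at("top",crop([[168,425]]),.040)[0,:2]-.15*d)
o=o1
for nm,c,z in [("green",(352,383),.056),("red",(433,366),.056),("yel",(513,348),.056),("blue",(593,332),.056),("pin",(560,215),.05),("blue back top edge",(628,330),.034),("stopper",(190,193),.028),("beaker",(432,560),.058),("piv",(472,285),.032)]:
    p=at("top",crop([c]),z)[0,:2]; print(nm,np.round(p,4),"rail",np.round([(p-o)@d*1e3,(p-o)@n*1e3],1))
# tool axes
from scipy.spatial.transform import Rotation as R
s=sense();M=R.from_euler("xyz",s["tcp_rot"],degrees=True).as_matrix();print(M.round(3).tolist())
E
```

```text
[[0.5278, 0.1607, 0.018], [0.589, -0.15, 0.018], [0.4758, 0.151, 0.018], [0.5362, -0.1608, 0.018]]
yaw 101.05369752102276 wall spacing (51.5) 0.05287956952065883 0.05391291132620995
origin from end [0.530018   0.01147002] pivot [0.5294666  0.00828307] from stop [0.53116935 0.00205012]
green [0.5203 0.0577] rail [47.3  0.7]
red [0.5278 0.0183] rail [7.1 0.8]
yel [ 0.5359 -0.0208] rail [-32.8   0.4]
blue [ 0.543  -0.0601] rail [-72.7   1. ]
pin [ 0.602  -0.0463] rail [-70.5 -59.6]
blue back top edge [ 0.5461 -0.0805] rail [-93.4   1.9]
stopper [0.6208 0.1385] rail [ 107.3 -113.5]
beaker [0.434  0.0208] rail [27.5 92.4]
piv [ 0.5704 -0.0031] rail [-22.  -36.8]
[[-0.964, 0.267, 0.0], [0.267, 0.964, -0.0], [-0.0, 0.0, -1.0]]
```

```bash
python3 - <<'E'
from h import *
o1,r1=ray("top",[[107,288]]);o2,r2=ray("side",[[438,190]])
A=np.c_[r1[0],-r2[0]];t=np.linalg.lstsq(A,o2-o1,rcond=None)[0];print("pot rim",o1+t[0]*r1[0],o2+t[1]*r2[0])
o1,r1=ray("top",[[250,269]]);print("dropper",at("top",[[250,269]],.11))
s=sense()
from scipy.spatial.transform import Rotation as R
M=R.from_euler("xyz",s["tcp_rot"],degrees=True).as_matrix()
for P in [(.35,.15,.33),(.552,-.104,.33),(.552,-.104,.12)]: print(P,(M.T@(np.array(P)-s["position"])).round(4))
E
```

```text
pot rim [0.37756507 0.35339262 0.19740564] [0.37274793 0.35482416 0.19851285]
dropper [[0.40188705 0.1236091  0.11      ]]
(0.35, 0.15, 0.33) [-0.2971 -0.3118 -0.1113]
(0.552, -0.104, 0.33) [-0.5597 -0.5026 -0.1113]
(0.552, -0.104, 0.12) [-0.5597 -0.5026  0.0987]
```

```bash
python3 -m crank '[0,0,-0.05,0,0,0,-1, 0,0,-0.1,0,0,0,-1, -0.03,-0.03,-0.12,0,0,8,-1, -0.07,-0.07,-0.12,0,0,16,-1, -0.105,-0.105,-0.12,0,0,24,-1, -0.14,-0.14,-0.12,0,0,32,-1, -0.175,-0.175,-0.12,0,0,40,-1, -0.21,-0.21,-0.12,0,0,48,-1, -0.245,-0.24,-0.12,0,0,56,-1, -0.28,-0.27,-0.12,0,0,63.4,-1]'
python3 - <<'E'
from h import *
from scipy.spatial.transform import Rotation as R
s=sense();M=R.from_euler("xyz",s["tcp_rot"],degrees=True).as_matrix();print(s["joint_pos"].round(1))
for P in [(.552,-.104,.33),(.552,-.104,.1)]: print(P,(M.T@(np.array(P)-s["position"])).round(4))
E
```

```text
clock: 2.1
position: [0.3453, 0.193, 0.3391]
tcp_rot: [179.9, -0.0, 100.8]
contact_force: [1.8, 0.1, -0.4]
grip_width: 0.187
finger_force: 0.0
[12.9 -5.2 93.5 -0.  91.6  2.2]
(0.552, -0.104, 0.33) [-0.3304  0.1477  0.0093]
(0.552, -0.104, 0.1) [-0.3304  0.1473  0.2393]
```

```bash
python3 -m crank '[-0.045,0.02,0,0,0,0,-1, -0.09,0.04,0,0,0,0,-1, -0.135,0.06,0,0,0,0,-1, -0.18,0.08,0.02,0,0,0,-1, -0.225,0.1,0.05,0,0,0,-1, -0.265,0.12,0.08,0,0,0,-1, -0.305,0.14,0.11,0,0,0,-1, -0.33,0.147,0.15,0,0,0,-1, -0.33,0.147,0.19,0,0,0,-1, -0.33,0.147,0.22,0,0,0,-1]'
python3 -m crank '[0,0,0,0,0,0,-1, 0,0,0.02,0,0,0,-1]'
python3 - <<'E'
from h import *
im=save("top","top1.png")[150:263,250:400]
cv2.imwrite("pics/crop1.png",cv2.resize(im,(800,600),interpolation=cv2.INTER_CUBIC)[:,:,::-1])
s=sense();p=s["position"];print(p,s["tcp_rot"])
for z in (0.018,): print(at("top",crop([[150,378],[755,248],[170,480],[780,350]]),z)[:,:2].tolist())
o=np.array([.5297,.0085]);a=np.radians(101.05);d=np.array([np.cos(a),np.sin(a)]);n=np.array([-d[1],d[0]])
print("rail",(p[:2]-o)@d,(p[:2]-o)@n)
E
```

```text
clock: 3.1
position: [0.5517, -0.1021, 0.1152]
tcp_rot: [-179.8, -0.1, 101.0]
contact_force: [-0.8, -0.3, -1.3]
grip_width: 0.005
finger_force: 0.0
clock: 3.3
position: [0.5543, -0.1013, 0.101]
tcp_rot: [179.8, 0.1, 101.1]
contact_force: [-0.0, -0.5, 0.9]
grip_width: 0.003
finger_force: 0.0
[ 0.55219659 -0.10046669  0.09748822] [-1.79958731e+02 -2.94568646e-02  1.01090538e+02]
[[0.527797457274732, 0.16073878457278287], [0.5890183970644406, -0.14995248994602114], [0.47581344417674964, 0.151037754922056], [0.5362054301598947, -0.16079975692077111]]
rail -0.11125830155846983 -0.001194353089502351
```

View pics/crop1.png

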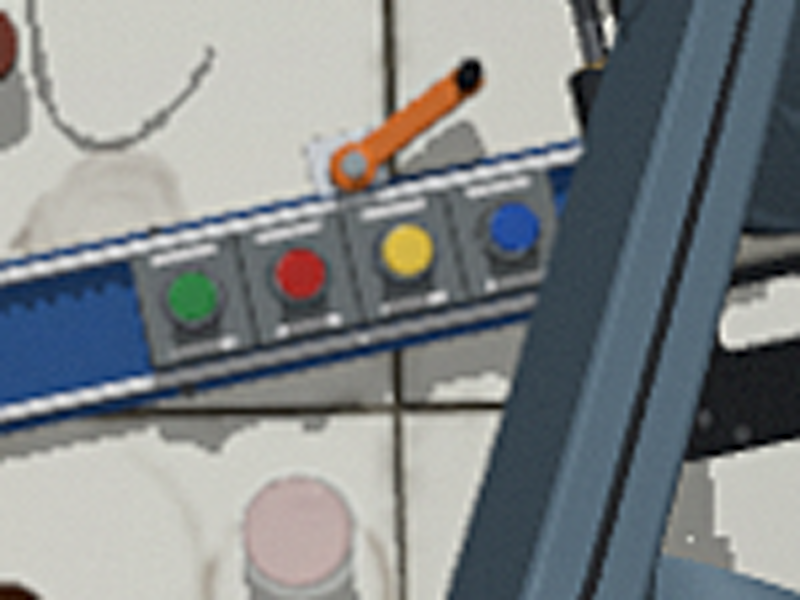

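The crop shows the row undisturbed: blue cap at (515,228), pin at (468,78). The arm hides the tool, which is about 12 mm behind the blue carrier and centred in the channel. I'll descend into the channel now.

```bash
python3 -m crank '[0,0,0.03,0,0,0,-1, 0,0,0.055,0,0,0,-1, 0,0,0.068,0,0,0,-1, 0,0,0.076,0,0,0,-1, 0,0,0.082,0,0,0,-1, 0,0,0.082,0,0,0,-1]'
python3 - <<'E'
from h import *
save("side","side1.png")
im=cv2.imread("pics/side1.png")[170:290,220:380]
cv2.imwrite("pics/crop2.png",cv2.resize(im,(800,600),interpolation=cv2.INTER_CUBIC))
E
```

```text
clock: 3.95
position: [0.5527, -0.1007, 0.017]
tcp_rot: [180.0, 0.0, 101.1]
contact_force: [1.0, 1.2, -0.4]
grip_width: 0.004
finger_force: 0.0
```

View pics/crop2.png

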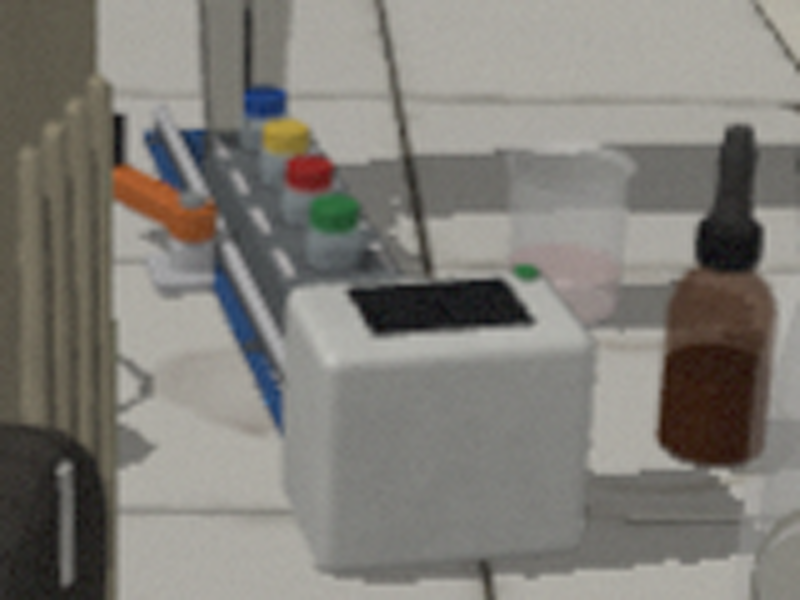

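The side crop shows the closed fingers standing in the channel behind the blue carrier, around (245,60), clear of the walls. Now I'll push slowly.

```bash
python3 -m crank '[0.003,0,0,0,0,0,-1, 0.006,0,0,0,0,0,-1, 0.008,0,0,0,0,0,-1, 0.0095,0,0,0,0,0,-1, 0.011,0,0,0,0,0,-1, 0.0125,0,0,0,0,0,-1, 0.014,0,0,0,0,0,-1, 0.016,0,0,0,0,0,-1, 0.018,0,0,0,0,0,-1, 0.02,0,0,0,0,0,-1]'
python3 -m crank '[0.002,0,0,0,0,0,-1, 0.004,0,0,0,0,0,-1, 0.006,0,0,0,0,0,-1, 0.008,0,0,0,0,0,-1, 0.01,0,0,0,0,0,-1, 0.012,0,0,0,0,0,-1, 0.014,0,0,0,0,0,-1, 0.016,0,0,0,0,0,-1, 0.018,0,0,0,0,0,-1, 0.02,0,0,0,0,0,-1]'
python3 - <<'E'
from h import *
im=save("top","top2.png")
for t,c in [("g",(50,.056)),]: pass
hsv=cv2.cvtColor(im,cv2.COLOR_RGB2HSV)
o=np.array([.5297,.0085]);a=np.radians(101.05);d=np.array([np.cos(a),np.sin(a)]);n=np.array([-d[1],d[0]])
for nm in ["green","red","yellow","blue"]:
    for r in recognise("carrier_"+nm,"top")[:2]:
        b=r["box"];p=at("top",[[b[0]+b[2]/2,b[1]+b[3]/2]],.034)[0,:2];print(nm,round(r["conf"],2),(1e3*np.array([(p-o)@d,(p-o)@n])).round(1))
p=sense()["position"];print("tcp",(p[:2]-o)@d,(p[:2]-o)@n,p)
E
```

```text
clock: 5.0
position: [0.5486, -0.0811, 0.0167]
tcp_rot: [180.0, 0.0, 101.1]
contact_force: [0.5, -0.7, 0.2]
grip_width: 0.007
finger_force: 0.8
clock: 6.0
position: [0.5447, -0.0613, 0.0167]
tcp_rot: [180.0, 0.0, 101.1]
contact_force: [0.7, -3.0, 2.0]
grip_width: 0.006
finger_force: 1.1
green 0.86 [81.9  3.9]
red 0.88 [31.1 -2.1]
yellow 0.76 [ 1.2 -0.3]
tcp -0.07105153340935356 -0.0010458023300012743 [ 0.54434454 -0.06103381  0.01643482]
```

```bash
for i in 1; do python3 -m crank '[0.002,0,0,0,0,0,-1, 0.004,0,0,0,0,0,-1, 0.006,0,0,0,0,0,-1, 0.008,0,0,0,0,0,-1, 0.01,0,0,0,0,0,-1, 0.012,0,0,0,0,0,-1, 0.014,0,0,0,0,0,-1, 0.016,0,0,0,0,0,-1, 0.018,0,0,0,0,0,-1, 0.02,0,0,0,0,0,-1]'; done
python3 -m crank '[0.002,0,0,0,0,0,-1, 0.004,0,0,0,0,0,-1, 0.006,0,0,0,0,0,-1, 0.008,0,0,0,0,0,-1, 0.01,0,0,0,0,0,-1, 0.012,0,0,0,0,0,-1, 0.014,0,0,0,0,0,-1, 0.016,0,0,0,0,0,-1, 0.018,0,0,0,0,0,-1, 0.02,0,0,0,0,0,-1]'
python3 - <<'E'
from h import *
im=save("top","top3.png")[150:262,198:348]
cv2.imwrite("pics/crop3.png",cv2.resize(im,(800,600),interpolation=cv2.INTER_CUBIC)[:,:,::-1])
o=np.array([.5297,.0085]);a=np.radians(101.05);d=np.array([np.cos(a),np.sin(a)]);n=np.array([-d[1],d[0]])
p=sense()["position"];print("tcp",(p[:2]-o)@d,(p[:2]-o)@n,p)
E
```

```text
clock: 7.25
position: [0.5408, -0.0416, 0.0167]
tcp_rot: [-180.0, 0.0, 101.1]
contact_force: [-0.5, -2.4, -1.2]
grip_width: 0.005
finger_force: 0.5
clock: 8.25
position: [0.537, -0.022, 0.0166]
tcp_rot: [-180.0, -0.0, 101.1]
contact_force: [0.0, -1.2, -0.4]
grip_width: 0.006
finger_force: 0.5
tcp -0.030992224743721635 -0.0012430709066604114 [ 0.53686017 -0.02167938  0.01667203]
```

View pics/crop3.png

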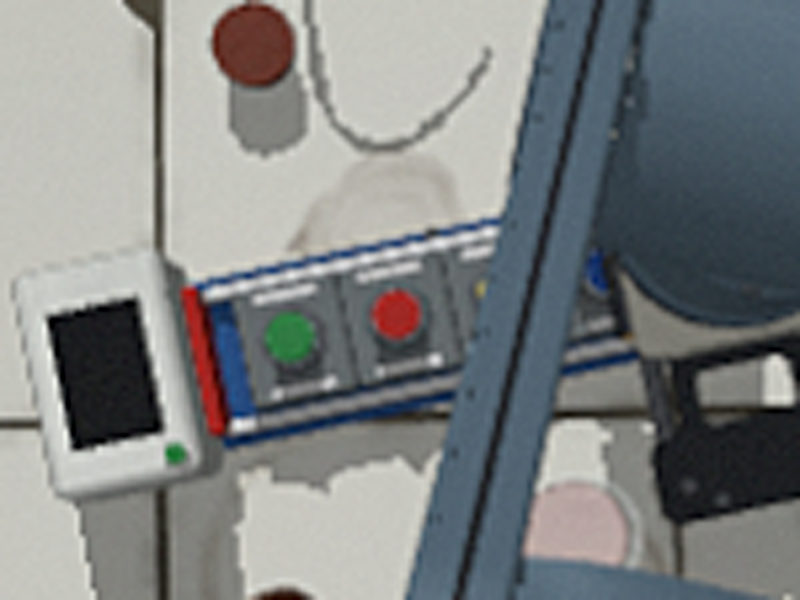

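The crop shows green at (290,338), with a gap of about 9 mm of blue floor before the red stop, from (217,345) to (240,345). I'll advance in finer steps.

```bash
python3 -m crank '[0.001,0,0,0,0,0,-1, 0.002,0,0,0,0,0,-1, 0.003,0,0,0,0,0,-1, 0.004,0,0,0,0,0,-1, 0.005,0,0,0,0,0,-1, 0.006,0,0,0,0,0,-1, 0.007,0,0,0,0,0,-1, 0.008,0,0,0,0,0,-1]'
python3 -m crank '[0.0007,0,0,0,0,0,-1, 0.0014,0,0,0,0,0,-1, 0.002,0,0,0,0,0,-1]'
```

```text
clock: 9.1
position: [0.5355, -0.0143, 0.0167]
tcp_rot: [180.0, 0.0, 101.1]
contact_force: [0.5, -1.0, 0.8]
grip_width: -0.002
finger_force: 0.6
clock: 9.4
position: [0.5351, -0.0123, 0.0167]
tcp_rot: [180.0, 0.0, 101.1]
contact_force: [-0.1, -2.3, 0.1]
grip_width: 0.003
finger_force: 0.6
```

```bash
python3 -m crank '[0.0005,0,0,0,0,0,-1, 0.001,0,0,0,0,0,-1, 0.001,0,0,0,0,0,-1]'; python3 -m crank '[0.0005,0,0,0,0,0,-1, 0.001,0,0,0,0,0,-1, 0.001,0,0,0,0,0,-1]'
```

```text
clock: 9.7
position: [0.5349, -0.0113, 0.0167]
tcp_rot: [180.0, -0.0, 101.1]
contact_force: [0.6, -1.1, 0.1]
grip_width: 0.005
finger_force: 0.4
clock: 10.0
position: [0.5347, -0.0105, 0.0167]
tcp_rot: [180.0, 0.0, 101.1]
contact_force: [0.0, -1.6, 0.4]
grip_width: 0.006
finger_force: 0.9
```

```bash
python3 -m crank '[0.0005,0,0,0,0,0,-1, 0.001,0,0,0,0,0,-1, 0.001,0,0,0,0,0,-1]'; python3 - <<'E'
from h import *
im=save("top","top4.png")[180:240,198:278]
cv2.imwrite("pics/crop4.png",cv2.resize(im,(800,600),interpolation=cv2.INTER_CUBIC)[:,:,::-1])
E
```

```text
clock: 10.3
position: [0.5349, -0.0104, 0.0168]
tcp_rot: [180.0, 0.1, 101.1]
contact_force: [0.9, -5.1, -0.1]
grip_width: 0.005
finger_force: 2.9
```

View pics/crop4.png

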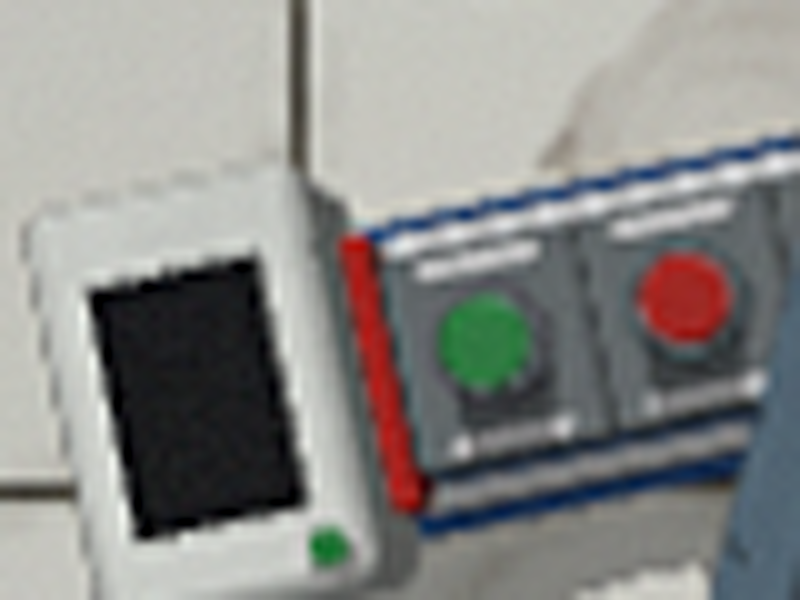

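The crop shows green flush against the red stop at (385,370) with no floor showing between them. The push force rose to 5 N with no further movement, so the row is home. Next I'll back off, lift, turn 45° and come down behind the keeper pin.

```bash
python3 -m crank '[-0.003,0,0,0,0,0,-1, -0.01,0,0,0,0,0,-1, -0.02,0,0,0,0,0,-1, -0.02,0,-0.04,0,0,0,-1, -0.02,0,-0.085,0,0,-6,-1, -0.035,0.025,-0.09,0,0,-14,-1, -0.053,0.05,-0.09,0,0,-22,-1, -0.07,0.073,-0.09,0,0,-30,-1, -0.07,0.073,-0.09,0,0,-38,-1, -0.07,0.073,-0.09,0,0,-45,-1]'
python3 -m crank '[0,0,0,0,0,0,-1, 0,0,0,0,0,0,-1]'
python3 - <<'E'
from h import *
im=save("top","top5.png")[150:262,230:380]
cv2.imwrite("pics/crop5.png",cv2.resize(im,(800,600),interpolation=cv2.INTER_CUBIC)[:,:,::-1])
save("side","side5.png")
o=np.array([.5315,.0068]);a=np.radians(101.05);d=np.array([np.cos(a),np.sin(a)]);n=np.array([-d[1],d[0]])
s=sense();p=s["position"];x,y=(p[:2]-o)@d*1e3,(p[:2]-o)@n*1e3;print("rail",x,y,"uv",(x+y)*.7071,(x-y)*.7071,p,s["tcp_rot"])
E
```

```text
clock: 11.35
position: [0.6202, -0.0652, 0.1062]
tcp_rot: [180.0, -0.0, 146.3]
contact_force: [-0.4, -0.5, -0.9]
grip_width: 0.004
finger_force: 0.0
clock: 11.55
position: [0.6195, -0.0644, 0.1065]
tcp_rot: [-180.0, -0.0, 145.9]
contact_force: [-0.4, 0.1, 0.3]
grip_width: 0.003
finger_force: 0.0
rail -86.55917724558716 -72.73028516699483 uv -112.63357887193672 -9.778409588772638 [ 0.6194723  -0.06421451  0.10667523] [ 1.79998498e+02 -6.40806303e-03  1.45939601e+02]
```

View pics/crop5.png

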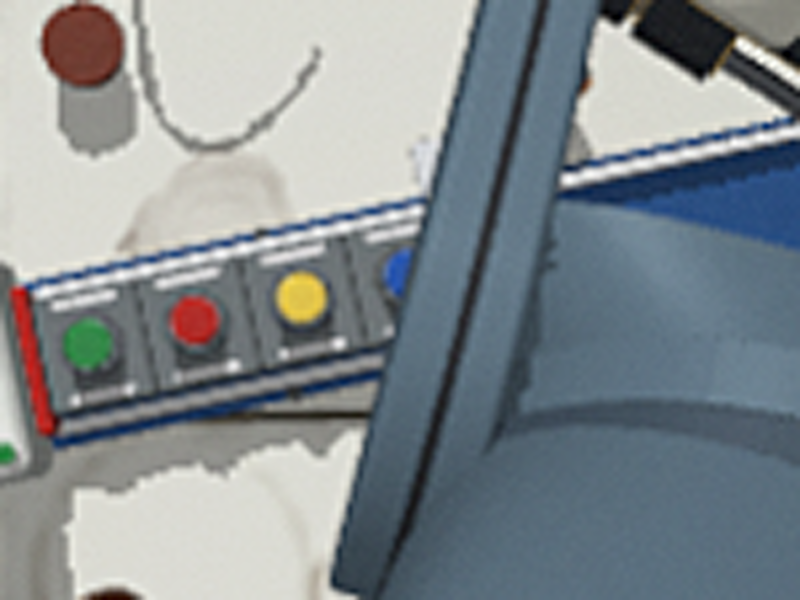

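The crop shows the row intact and tight against the stop: caps at (90,343), (195,320), (302,297) and (400,270). The keeper is hidden under the arm. I'll descend to 38 mm and sweep the keeper.

```bash
python3 -m crank '[0,0,0.03,0,0,0,-1, 0,0,0.055,0,0,0,-1, 0,0,0.067,0,0,0,-1, 0,0,0.068,0,0,0,-1, 0.005,0,0.068,0,0,0,-1, 0.009,0,0.068,0,0,0,-1, 0.013,-0.003,0.068,0,0,0,-1, 0.016,-0.007,0.068,0,0,0,-1, 0.019,-0.011,0.068,0,0,0,-1, 0.022,-0.015,0.068,0,0,0,-1]'
python3 - <<'E'
from h import *
im=save("side","side6.png")[180:270,225:345]
cv2.imwrite("pics/crop6.png",cv2.resize(im,(800,600),interpolation=cv2.INTER_CUBIC)[:,:,::-1])
E
```

```text
clock: 12.65
position: [0.5958, -0.0675, 0.0406]
tcp_rot: [-180.0, 0.5, 146.1]
contact_force: [4.7, -8.8, -2.8]
grip_width: 0.006
finger_force: 4.5
```

View pics/crop6.png

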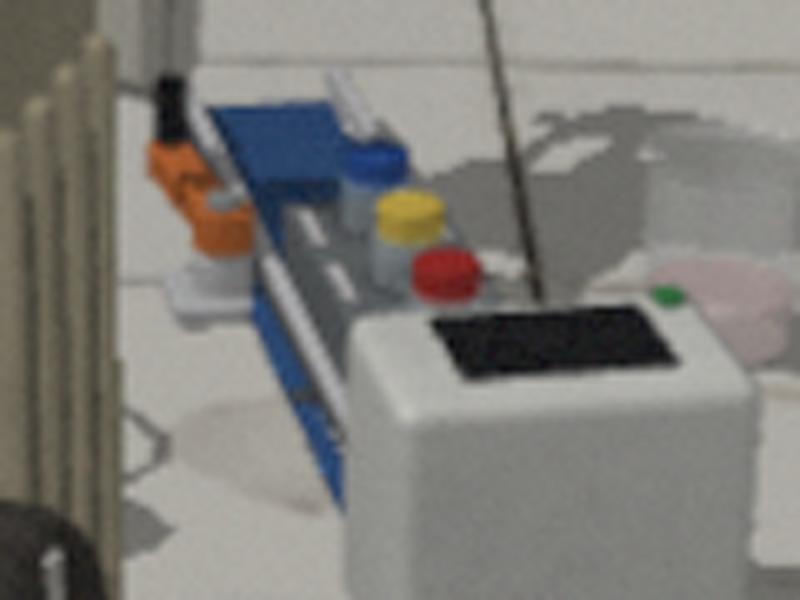

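The side crop shows the pin at (170,105), moved in to roughly parallel with the rail; blue, yellow and red show, and green is hidden by the reader head. The 10 N force means the pin is sliding against the face, so I'll follow the pin's arc to keep that friction from working against me.

```bash
python3 -m crank '[0,-0.004,0,0,0,0,-1, 0.002,-0.008,0,0,0,0,-1, 0.005,-0.011,0,0,0,0,-1, 0.008,-0.014,0,0,0,0,-1]'
python3 - <<'E'
from h import *
o=np.array([.5315,.0068]);a=np.radians(101.05);d=np.array([np.cos(a),np.sin(a)]);n=np.array([-d[1],d[0]])
s=sense();p=s["position"];x,y=(p[:2]-o)@d*1e3,(p[:2]-o)@n*1e3;f=s["contact_force"];fx,fy=f[:2]@d,f[:2]@n
print("uv",(x+y)*.7071,(x-y)*.7071,"f uv",(fx+fy)*.7071,(fx-fy)*.7071)
E
```

```text
clock: 13.1
position: [0.578, -0.0712, 0.0389]
tcp_rot: [180.0, 0.0, 146.1]
contact_force: [0.9, 0.1, 0.3]
grip_width: 0.009
finger_force: 0.3
uv -82.16969463895315 -38.70490910867696 f uv -0.6628301011468664 0.609882529514604
```

```bash
python3 -m crank '[0.005,-0.003,0,0,0,0,-1, 0.01,-0.005,0,0,0,0,-1, 0.015,-0.0065,0,0,0,0,-1, 0.02,-0.0075,0,0,0,0,-1, 0.025,-0.008,0,0,0,0,-1, 0.03,-0.008,0,0,0,0,-1, 0.035,-0.008,0,0,0,0,-1, 0.04,-0.007,0,0,0,0,-1, 0.044,-0.006,0,0,0,0,-1, 0.048,-0.0045,0,0,0,0,-1]'
python3 -m crank '[0.003,0.0015,0,0,0,0,-1, 0.006,0.003,0,0,0,0,-1, 0.009,0.0045,0,0,0,0,-1, 0.012,0.0065,0,0,0,0,-1, 0.015,0.009,0,0,0,0,-1]'
python3 - <<'E'
from h import *
o=np.array([.5315,.0068]);a=np.radians(101.05);d=np.array([np.cos(a),np.sin(a)]);n=np.array([-d[1],d[0]])
s=sense();p=s["position"];x,y=(p[:2]-o)@d*1e3,(p[:2]-o)@n*1e3;f=s["contact_force"];fx,fy=f[:2]@d,f[:2]@n
print("uv",(x+y)*.7071,(x-y)*.7071,"f uv",(fx+fy)*.7071,(fx-fy)*.7071)
save("top","top7.png");im=save("side","side7.png")[180:270,225:345]
cv2.imwrite("pics/crop7.png",cv2.resize(im,(800,600),interpolation=cv2.INTER_CUBIC)[:,:,::-1])
E
```

```text
clock: 14.1
position: [0.536, -0.048, 0.0387]
tcp_rot: [180.0, 0.0, 146.1]
contact_force: [0.3, -0.7, -0.7]
grip_width: 0.005
finger_force: 0.3
clock: 14.6
position: [0.5287, -0.0323, 0.0386]
tcp_rot: [-180.0, -0.0, 146.1]
contact_force: [-1.0, -1.1, 0.4]
grip_width: 0.002
finger_force: 0.3
uv -19.450682727716888 -33.98296018709604 f uv 0.21017600618039245 -1.4352337599074774
```

```bash
python3 -m crank '[0.001,0.001,0,0,0,0,-1, 0.002,0.002,0,0,0,0,-1, 0.003,0.003,0,0,0,0,-1, 0.004,0.0035,0,0,0,0,-1]'
python3 -m crank '[0.001,0.0005,0,0,0,0,-1, 0.002,0.001,0,0,0,0,-1]'
python3 -m crank '[0.001,0,0,0,0,0,-1, 0.002,0,0,0,0,0,-1]'
```

```text
clock: 15.1
position: [0.5276, -0.0273, 0.0387]
tcp_rot: [180.0, 0.0, 146.1]
contact_force: [1.4, -0.7, -0.2]
grip_width: 0.006
finger_force: 0.6
clock: 15.3
position: [0.527, -0.0257, 0.0388]
tcp_rot: [180.0, 0.1, 146.1]
contact_force: [2.8, -3.4, -2.5]
grip_width: 0.005
finger_force: 2.1
clock: 15.5
position: [0.5269, -0.0255, 0.0391]
tcp_rot: [179.9, 0.3, 146.1]
contact_force: [7.7, -4.1, -6.0]
grip_width: 0.005
finger_force: 4.5
```

The tool stalled at the predicted fully shut position. Backing off clear, then checking.

```bash
python3 -m crank '[-0.004,0,0,0,0,0,-1, -0.012,0,0,0,0,0,-1, -0.025,0,0,0,0,0,-1, -0.025,0,-0.04,0,0,0,-1, -0.025,0,-0.085,0,0,0,-1, -0.05,-0.03,-0.12,0,0,0,-1, -0.08,-0.06,-0.14,0,0,0,-1, -0.11,-0.09,-0.14,0,0,0,-1, -0.14,-0.12,-0.14,0,0,0,-1, -0.17,-0.15,-0.14,0,0,0,-1]'
python3 - <<'E'
from h import *
im=save("top","top8.png")[165:240,225:325]
cv2.imwrite("pics/crop8.png",cv2.resize(im,(800,600),interpolation=cv2.INTER_CUBIC)[:,:,::-1])
E
```

```text
clock: 16.5
position: [0.5824, -0.2459, 0.179]
tcp_rot: [180.0, 0.0, 146.1]
contact_force: [0.7, -0.7, -0.3]
grip_width: 0.002
finger_force: 0.0
```

View pics/crop8.png

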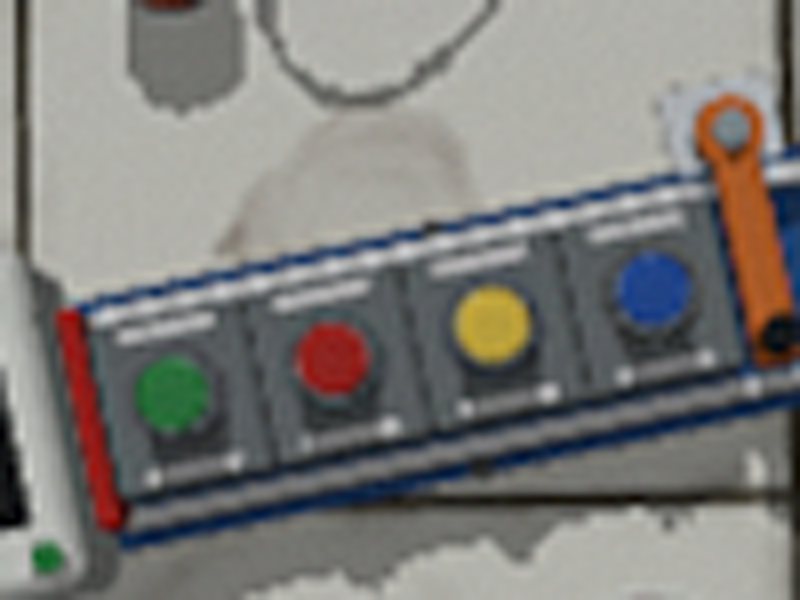

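The crop shows all four carriers touching, with green against the red stop at (95,400). The keeper lies straight across behind blue, pivot (730,130) to pin (778,332), its edge within about 1° of square to the rail. The tool is clear, so I'm handing in.

```bash
python3 -c "
from cell import *
print(finish_job())"
```

```text
the job is handed in; nothing more can be done
None
```

The row of four is home against the red stop with no visible gaps, the orange keeper is shut behind the blue carrier, and the job was handed in at about 16.5 s; the keeper push peaked at about 10 N.

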